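# Release the eccentric lock and square the edging strips

### The arm

A 6-joint arm with a two-finger parallel gripper is mounted at the origin on the work surface; the furniture and walls round the work are solid. World frame = base frame: x ahead of the robot, y to its left, z up, the work surface at z = 0. Lengths are in m, angles in rad, forces in N, time in s.
With the tool pointing down it reaches from about 0.375 to 0.825 m from the base axis. Payload 5.5 kg.
Tool frame: the origin (TCP) lies on the centre line of the jaws, within the pads' length; the fingertips stand 22 mm ahead of it and the grasp point (between the pads) lies 3 mm ahead of it; x points along the fingers, y is the direction in which the jaws open and shut, and the axes are right-handed (so a half turn about x gives the same grasp; the last joint's range is limited). The gripper opens to 85 mm and grips with 20 to 120 N. Pads are 22 mm wide; open, the fingers measure 114 mm over their backs; the gripper's body (76 mm by 85 mm) begins 54 mm behind the grasp point. The pads swing forward as they close: fully open they stand 13 mm farther back than shut.
Start: joints at [-1.118, 0.314, -0.047, 1.21, 0, 1.571], TCP at [0.262, -0.54, 0.253] pointing down, gripper open.
Joint ranges: [-2.67, 2.67], [-0.69, 1.73], [-1.03, 1.25], [-2.08, 2.16], [-1.42, 1.45], [-3.14, 3.14]. Speed limits (rad/s): [2.39, 2.39, 3.01, 3.14, 3.14, 3.14].

### API

Orientations are given as a unit quaternion [w, x, y, z].
In Python, from station import ctrl gives the robot as it stands.
- The arm moves only by the tool play_rows, never from a script. Its arguments are lists of equal length, an entry for each row: "grip": the opening, from 0 (shut) to 1 (fully open); "linear": the shift along the tool's x, y, z in units of 25 mm (1.0 is 25 mm), a list of three; "rot": the turn, a rotation vector about the tool's x, y, z in units of 6 degrees (1.0 is 6 degrees), a list of three. In form: {"grip": [grip, ...], "linear": [[tx, ty, tz], ...], "rot": [[ax, ay, az], ...]}. A call has 1 to 8 rows; each row is the pose to reach, as a shift and turn from the pose commanded when the call began, along the tool's axes at that moment; what a row does not reach only later rows make up. A row lasts 1/8 s, in which the tool goes at most 62.5 mm and 10.7 degrees, less where a joint would pass 70% of its speed; a pose out of reach is approached as far as the arm can. A call with a gripper value outside its range is refused whole. The fingers move at their own pace and stop on an object; the grip force is fixed at half the most. Time passes only in rows, so rows that repeat a pose let the fingers close. It gives the time, the measured TCP pose, the force and the opening at its end, in the units of the state.
- ctrl.state(): the state, without advancing time (a new reading comes with each control period).
- ctrl.grab_frame(name): name is "scene" or "top"; returns (picture, depth): 400x640x3 uint8, blue, green, red; 400x640 float32, m along the optical axis (not along the pixel's ray), 0 where there is no reading.
- ctrl.calibration(name): a dict with "fx", "fy", "cx", "cy" (pixels), "k1" (the pictures are not rectified: a ray, as slopes to the right and down, at radius r is drawn at 1 + k1 r^2 times it, then the intrinsics apply), "extrinsics" (4x4, takes a point from camera to world coordinates). Camera axes: x right, y up, looking along -z (the intrinsics and any distortion apply to the point x, -y, -z); pixel columns grow to the right and rows downward; lengths in m; the calibration is good to about 2 mm. A picture is of the moment at which its call begins. calibration takes no time and is no camera call.
- ctrl.finish_job(): hands the job in, once; it reports no verdict.
The state is a dict: "clock": time; "qpos": joint angles; "joint_velocities": joint speeds; "joint_torque": joint torques, N m; "eef_pos": TCP position; "tool_rot": TCP orientation; "ft_force": force on the tool from outside, world axes, zero at the start; "moment": the same for the moment, N m; "grip_width": finger opening in m.
Only numpy, scipy, OpenCV 4.12 (cv2) and the standard library are available. Lean on these libraries where they do the work, as an engineer would, in place of code of your own. Each camera call takes 0.05 s, during which the arm holds its last target. There are 200 camera calls.

### The job

In the small squaring jig, push the cam lever round with your fingertips until the eccentric cam turns its low point to the follower slide (lever pointing straight forward, the way the slide travels); only after that push the slide fully forward, so that its pressing bar seats the bundle of edging strips flat against the fence. Nothing needs gripping: do not lift the strips, and leave the other things on the table where they are.

Things in the scene. Friction and masses are not known exactly. Their poses are not given: they have to be found in the camera images.
- jig: Fixed squaring jig, aluminium base 12 mm thick. Origin on the table in the middle of the slide's track; +x is forward (the slide's travel, roughly away from the robot), +y left, z up. Base from x -100 to +85, y -90 to +175 mm. Wooden fence, 36 mm high, working face at x = +60 mm; two guides 24 mm high at y = +-67 to 78 mm beside the strips.
- slide (a joint): Follower slide, m: 0 fully back, 0.050 fully forward (hard stop, pressing bar then 1 mm short of touching the seated strips), along the jig's +x. About 3 N friction; stays where left. A flat steel pad on its left outrigger meets the cam's rim: unless the cam's low point faces it, the slide stops 11 to 25 mm short.
- slide_push (a point): Centre of the rear face of the slide's upright push plate (dark steel, 64 mm wide along y, 30 to 72 mm above the table; this point 51 mm up); moves with the slide. Push it along the jig's +x. Behind it is only the flat base and, up to 12 mm behind, two guide bars 26 mm high.
- cam (a joint): Eccentric cam, rad, anticlockwise from above. 0: lever along the jig's +x (forward), low point facing the follower pad; 1.57: lever to +y (left). Stops at 2.7 and, by a pin, at -0.2. Within 0.4 of 0 the slide can go fully forward. Stiff (0.5 Nm, about 8 N at the post), stays where left. Starts between 1.5 and 2.5: turn it clockwise.
- cam_axis (a point): Point on the cam's vertical pivot axis, 45 mm above the table, at the jig's x +25.5, y +125 mm. The cam is a steel disc of 28 mm radius whose centre lies 14 mm from the pivot, in the direction of the lever.
- cam_post (a point): Middle of the upright black finger post on the end of the cam lever: round, 16 mm diameter, 47 to 85 mm above the table (this point 67 mm), 62 mm from the pivot axis. The lever is 16 mm wide, its top 47 mm up; the jig's parts round its sweep are at most 46 mm high.
- strips_mid (a point): Middle (half-way up) of the loose bundle of white and grey edging strips, 126 mm long (its own y), 21 wide, 13 high, lying on the jig's base between the guides, in front of the slide's light wooden pressing bar. Seated against the fence it lies at about x = +49 mm in the jig, its length along the jig's y.
- tape: Roll of masking tape lying flat, 104 mm across, 25 mm high, right of the jig; bystander. Origin at the centre of its underside.
- tub: Small empty white tub, 54 mm across, 37 mm high, left of the jig; bystander. Origin at the centre of its underside.
- sander: Cork sanding block 60 x 101 x 32 mm, left of the jig on the robot's side; bystander. Origin at the centre of its underside.
- pen: Felt pen 137 mm long, 12 mm thick, lying on the table between robot and jig; bystander. Origin at the centre of its underside.
- glue: Glue bottle with a blue cap, 49 x 63 x 140 mm, standing at the back left; bystander. Origin at the centre of its underside.

How it is judged:
On the way, in this order (a step that is already met when the one before it is completed fails the run):
1. the cam's low point faces the follower (lever within 0.4 rad of straight forward) while the slide is still back (less than 20 mm forward) (value of joint cam between -0.4 and 0.4 rad and value of joint slide below 0.02 m), for 0.2 s.
2. the slide is fully forward (within 4 mm of its stop) with the cam still at its low point (value of joint cam between -0.4 and 0.4 rad and value of joint slide above 0.046 m), for 0.2 s.
At the end, for the whole second after the job is handed in: Cam lever within 0.4 rad of straight forward, slide within 4 mm of its forward stop and at rest, strips lying flat between the guides, within about 5 mm of the fence and within 0.06 rad of parallel to it (all of step 2 and x of strips_mid in the frame of jig between 0.0435 and 0.0525 m and y of strips_mid in the frame of jig between -0.012 and 0.012 m and angle between the x axis of strips_mid and the x axis of jig, either way round below 0.06 rad and angle between strips_mid's own z axis and vertical below 0.06 rad and height (world z) of strips_mid below 0.024 m and velocity of joint slide between -0.01 and 0.01 m/s); the robot touches nothing.
It fails at once if the strips are lifted (more than 15 mm) (height (world z) of strips_mid above 0.0335 m).
It fails at once if a thing beside the jig is moved more than 30 mm (distance of any of tape, tub, sander, pen, glue from where it was at the start of the episode above 0.03 m).
It also fails if it takes over 51 s, if anything falls off the work surface, if the arm or the gripper's body presses on something with over 40 N, if the wrist force passes 120 N, or if a joint passes its speed limit or range.

## Working session

There is one attempt and no reset: what is moved stays moved. The work goes in short steps, Python scripts to look and compute and a tool call to move; the robot and the scene stay as the last step left them, time stands still between calls to the robot, and variables do not carry over. Pictures are saved under pics/ and viewed, about 8 in all and at most 12, crops included, and the job is handed in when it is done.

Besides the shell and the picture viewer there is one more tool, called after "Call:" as name(argument=value, ...) on one line, values as JSON. play_rows: Moves the arm, as the interface text tells. Its arguments: {"type":"object","properties":{"grip":{"type":"array","items":{"type":"number"}},"linear":{"type":"array","items":{"type":"array","items":{"type":"number"}}},"rot":{"type":"array","items":{"type":"array","items":{"type":"number"}}}},"required":["grip","linear","rot"]}

```bash
mkdir -p pics; ls; cat > h.py <<'E'
import numpy as np, cv2
from station import ctrl
def grab(n,tag):
    im,d=ctrl.grab_frame(n); cv2.imwrite(f'pics/{tag}.png',im); np.save(f'pics/{tag}.npy',d); return im,d
def pix2w(n,u,v,depth):
    c=ctrl.calibration(n); a=np.array([(u-c['cx'])/c['fx'],(v-c['cy'])/c['fy']]); s=a.copy()
    for _ in range(20): s=a/(1+c['k1']*(s@s))
    E=np.array(c['extrinsics']); return (E@np.array([s[0]*depth,-s[1]*depth,-depth,1]))[:3]
def onplane(n,u,v,z):
    o=pix2w(n,u,v,0.); p=pix2w(n,u,v,1.); return o+(p-o)*(z-o[2])/(p[2]-o[2])
def w2pix(n,P):
    c=ctrl.calibration(n); q=np.linalg.inv(np.array(c['extrinsics']))@np.append(P,1)
    s=np.array([q[0],-q[1]])/-q[2]; s=s*(1+c['k1']*(s@s)); return s*[c['fx'],c['fy']]+[c['cx'],c['cy']]
E
python3 - <<'E'
from h import *
for n in('scene','top'):
    grab(n,n+'0'); c=ctrl.calibration(n); print(n,c)
print(ctrl.state())
E
```

```text
pics
scene {'fx': 485.48046330827424, 'fy': 485.48046330827424, 'cx': 321.65696828906886, 'cy': 194.37624849988984, 'k1': -0.10329062761629938, 'extrinsics': array([[ 0.63052787,  0.36327669, -0.68590425, -0.28818577],
       [-0.77596427,  0.27485825, -0.56774325, -0.52823876],
       [-0.01772145,  0.89021514,  0.45519552,  0.60922863],
       [ 0.        ,  0.        ,  0.        ,  1.        ]])}
top {'fx': 365.5051653895863, 'fy': 365.5051653895863, 'cx': 319.56639640686245, 'cy': 197.6733242659116, 'k1': 0.02654464100118437, 'extrinsics': array([[ 0.02976098,  0.9811524 , -0.19092998,  0.32650381],
       [-0.99916721,  0.03453585,  0.02172912,  0.14601699],
       [ 0.02791351,  0.1901243 ,  0.98136313,  0.97869829],
       [ 0.        ,  0.        ,  0.        ,  1.        ]])}
{'clock': 0.1, 'qpos': array([-1.11799310e+00,  3.14110786e-01, -4.80082934e-02,  1.21022331e+00,
       -2.06760716e-05,  1.57078192e+00]), 'joint_velocities': array([ 0.00019877, -0.00148055,  0.00160659,  0.001979  ,  0.00080082,
        0.00023307]), 'joint_torque': array([-1.44076566e-04, -5.40766847e+01,  3.40541339e+01,  1.11711421e-02,
       -7.17327475e-05, -8.25742802e-06]), 'eef_pos': array([ 0.26226331, -0.53907748,  0.25253466]), 'tool_rot': array([-0.15819987, -0.68893056, -0.15926192,  0.6891902 ]), 'ft_force': array([-0.06470191,  0.50286186, -0.4013274 ]), 'moment': array([ 0.01580519,  0.07125964, -0.00800473]), 'grip_width': 0.08531415248358973}
```

View pics/top0.png

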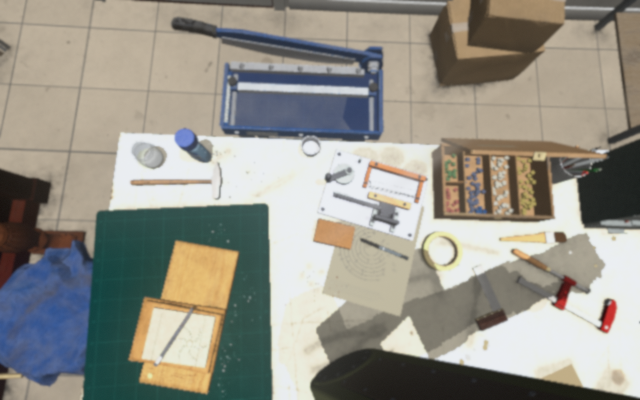

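View pics/scene0.png

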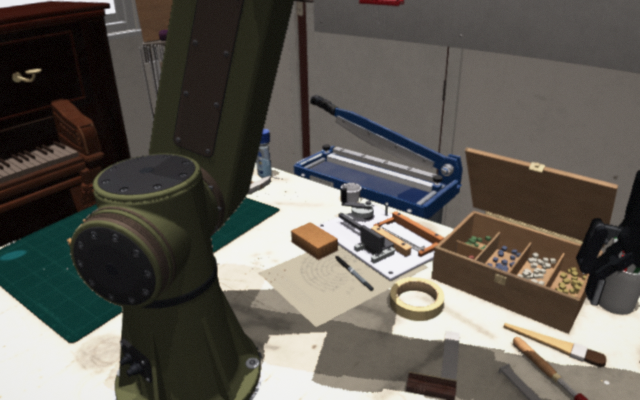

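Top view: the jig spans about (315–430, 150–240), with the cam at (343,173), the push plate at about (385,212), the tub at (311,146), the sander at (333,233), the pen at (385,247) and the tape at (440,250). Next I'll zoom in.

```bash
python3 - <<'E'
from h import *
a=cv2.imread('pics/top0.png')[135:265,295:470]; a=cv2.resize(a,None,fx=4.5,fy=4.5,interpolation=cv2.INTER_CUBIC); cv2.imwrite('pics/topc.png',a)
b=cv2.imread('pics/scene0.png')[165:300,280:460]; b=cv2.resize(b,None,fx=4.4,fy=4.4,interpolation=cv2.INTER_CUBIC); cv2.imwrite('pics/scc.png',b)
E
```

```text
(no output)
```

View pics/topc.png

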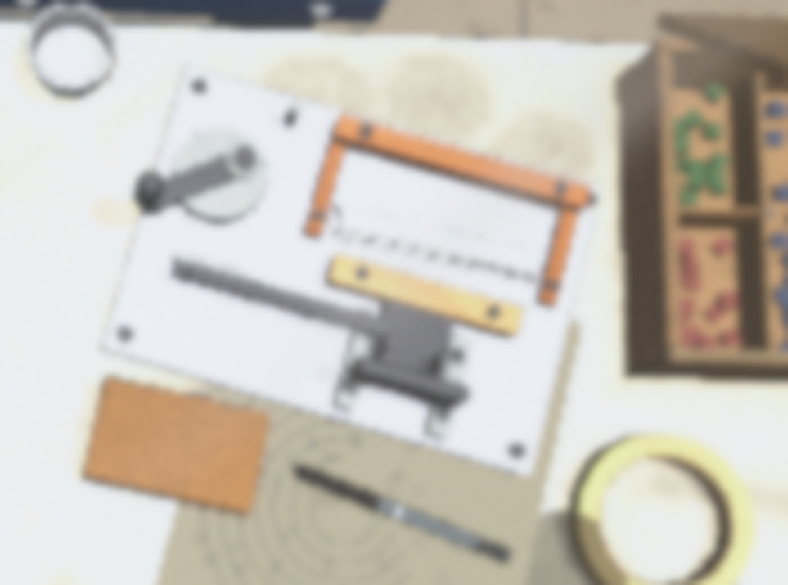

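View pics/scc.png

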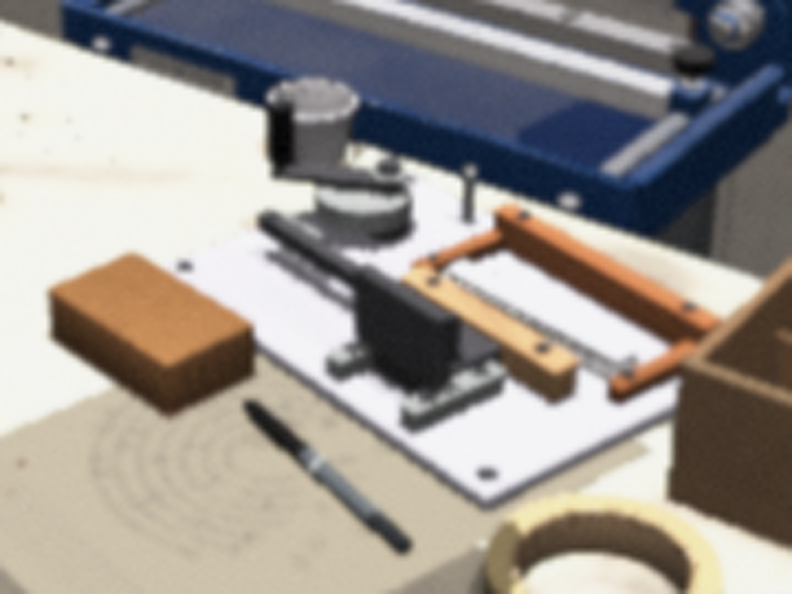

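```bash
python3 - <<'E'
from h import *
from scipy.optimize import least_squares
T=lambda u,v:(295+(u+.5)/4.5-.5,135+(v+.5)/4.5-.5); S=lambda u,v:(280+(u+.5)/4.4-.5,165+(v+.5)/4.4-.5)
obs=[('top',T(183,66),(.085,.175,.012)),('top',T(102,349),(-.1,.175,.012)),('top',T(530,473),(-.1,-.09,.012)),
('top',T(244,156),(.0255,.125,.051)),('scene',S(487,505),(-.1,-.09,.010)),('scene',S(390,164),(.0255,.125,.051))]
def W(p,q): c,s=np.cos(p[2]),np.sin(p[2]); return np.array([p[0]+c*q[0]-s*q[1],p[1]+s*q[0]+c*q[1],q[2]])
f=lambda p:np.concatenate([w2pix(n,W(p,q))-m for n,m,q in obs])
r=least_squares(f,[.6,0,-.2],loss='soft_l1'); p=r.x; print(p, f(p).reshape(-1,2).round(2).tolist())
np.save('jig.npy',p)
# per-view landmarks -> jig frame
def J(w): c,s=np.cos(p[2]),np.sin(p[2]); d=w[:2]-p[:2]; return np.array([c*d[0]+s*d[1],-s*d[0]+c*d[1]])
def show(t,n,m,z): w=onplane(n,*m,z); print(t,w.round(4),J(w).round(4))
show('post top T','top',T(151,181),.085)
show('post top S','scene',S(281,108),.085)
show('plate top left T','top',T(355,362),.072);show('plate top right T','top',T(465,390),.072)
show('plate TL S','scene',S(360,270),.072);show('plate TR S','scene',S(452,322),.072)
show('bar left back','top',T(330,258),.03)
post=J(onplane('top',*T(151,181),.085))-[.0255,.125]; print('cam',np.arctan2(post[1],post[0]),np.hypot(*post))
d=np.load('pics/top0.npy')
for u,v in[(183,100),(410,340),(250,440),(430,235)]:
    m=T(u,v); w=pix2w('top',*m,d[round(m[1]),round(m[0])]); print(w.round(4))
for n,m,z in[('tub',T(73,45),.037),('sanderN',T(105,378),.032),('sanderNE',T(268,408),.032),('penL',T(297,468),.006),('glue',(187,137),.14)]: show(n,'top',m,z)
E
```

```text
[ 0.52886157 -0.06430859 -0.25107613] [[0.42, -0.74], [-0.18, -0.22], [0.75, 0.09], [0.11, 0.43], [-0.1, -1.4], [-0.94, 1.04]]
post top T [0.5598 0.1063 0.085 ] [-0.0124  0.1729]
post top S [0.5551 0.101  0.085 ] [-0.0156  0.1666]
plate top left T [ 0.4632 -0.0109  0.072 ] [-0.0769  0.0354]
plate top right T [ 0.4495 -0.0724  0.072 ] [-0.0748 -0.0276]
plate TL S [ 0.4571 -0.0207  0.072 ] [-0.0804  0.0244]
plate TR S [ 0.4442 -0.0824  0.072 ] [-0.0776 -0.0385]
bar left back [ 0.5311 -0.0033  0.03  ] [-0.013   0.0597]
cam 2.2397287954492007 0.06109904748540025
[0.6306 0.0847 0.0125]
[ 0.4832 -0.0499  0.033 ]
[0.4215 0.0431 0.034 ]
[ 0.548  -0.0634  0.0267]
tub [0.6546 0.1531 0.037 ] [0.0678 0.2418]
sanderN [0.4549 0.1276 0.032 ] [-0.1193  0.1675]
sanderNE [0.4406 0.0327 0.032 ] [-0.1096  0.072 ]
penL [0.4087 0.012  0.006 ] [-0.1354  0.044 ]
glue [0.6256 0.4473 0.14  ] [-0.0334  0.5196]
```

Call:
play_rows(grip=[0,0,0,0,0,0,0,0], linear=[[0,-1,-1.2],[0,-2.2,-2.5],[0,-3.4,-3.9],[0,-4.6,-5.2],[0,-5.8,-6.6],[0,-7,-7.9],[0,-8,-9.2],[0,-8.9,-10.3]], rot=[[-1.5,0,0],[-3.2,0,0],[-4.9,0,0],[-6.6,0,0],[-8.3,0,0],[-10,0,0],[-11.7,0,0],[-13.4,0,0]])

```text
clock: 1.1
eef_pos: [0.397, -0.2253, 0.2531]
tool_rot: [0.567, 0.422, 0.567, -0.422]
ft_force: [-0.1, -0.9, -0.4]
grip_width: -0.0
```

```bash
cat >> h.py <<'E'
from scipy.spatial.transform import Rotation as Ro
def st():
    s=ctrl.state(); q=s['tool_rot']; R=Ro.from_quat([*q[1:],q[0]]).as_matrix()
    print('t',s['clock'],'p',s['eef_pos'].round(4),'psi',np.arctan2(R[1,1],R[0,1]).round(3),'down',R[:,0].round(3),'F',s['ft_force'].round(1),'q',s['qpos'].round(2),'w',round(s['grip_width'],4)); return s,R
def to(P,psi):
    s,R=st(); e=np.asarray(P)-s['eef_pos']; Rt=np.array([[0,np.cos(psi),np.sin(psi)],[0,np.sin(psi),-np.cos(psi)],[-1,0,0]])
    print('lin',(R.T@e/.025).round(2),'rot',(np.degrees(Ro.from_matrix(R.T@Rt).as_rotvec())/6).round(2))
E
python3 -c "
from h import *
to([.530,.087,.2],1.989)"
```

```text
t 1.1 p [ 0.397  -0.2253  0.2531] psi 0.292 down [-0.  0. -1.] F [-0.1 -0.9 -0.4] q [-0.52  0.04 -0.37  1.15  0.    0.76] w -0.0
lin [  2.13   8.69 -10.43] rot [-16.21  -0.    -0.  ]
```

Call:
play_rows(grip=[0,0,0,0,0,0,0,0], linear=[[0,0.9,-1.1],[0,2,-2.4],[0,3.1,-3.7],[0,4.2,-5.1],[0,5.4,-6.5],[0,6.5,-7.8],[0,7.6,-9.2],[0.5,8.7,-10.4]], rot=[[-1.5,0,0],[-3.2,0,0],[-4.9,0,0],[-6.6,0,0],[-8.3,0,0],[-10,0,0],[-11.7,0,0],[-13.4,0,0]])

```text
clock: 2.1
eef_pos: [0.5331, 0.0855, 0.2412]
tool_rot: [0.706, -0.044, 0.705, 0.044]
ft_force: [0.8, -0.9, 0.6]
grip_width: 0.0
```

```bash
python3 -c "
from h import *
to([.530,.087,.077],1.989)"
```

```text
t 2.1 p [0.5331 0.0855 0.2412] psi 1.695 down [ 0.001  0.    -1.   ] F [ 0.8 -0.9  0.6] q [ 0.16  0.2  -0.22  1.15 -0.    0.04] w 0.0
lin [ 6.57  0.07 -0.13] rot [-2.81  0.01  0.  ]
```

Call:
play_rows(grip=[0,0,0,0,0,0,0], linear=[[1,0,-0.1],[2,0,-0.1],[3,0,-0.1],[4,0,-0.1],[5,0,-0.1],[6,0,-0.1],[6.5,0,-0.1]], rot=[[-1,0,0],[-2,0,0],[-2.8,0,0],[-2.8,0,0],[-2.8,0,0],[-2.8,0,0],[-2.8,0,0]])

```text
clock: 2.98
eef_pos: [0.5286, 0.0834, 0.0767]
tool_rot: [0.691, -0.144, 0.693, 0.144]
ft_force: [0.1, -0.6, 0.1]
grip_width: 0.0002
```

```bash
python3 - <<'E'
from h import *
st()
a,_=grab('top','top1'); b,_=grab('scene','scene1')
a=cv2.resize(a[135:265,295:470],None,fx=3,fy=3,interpolation=2); b=cv2.resize(b[165:300,280:460],None,fx=2.9,fy=2.9,interpolation=2)
h=max(a.shape[0],b.shape[0]); o=np.zeros((h,800,3),np.uint8); bb=b[:,:800-a.shape[1]] ; bb=cv2.resize(b,(800-a.shape[1],int(b.shape[0]*(800-a.shape[1])/b.shape[1])))
o[:a.shape[0],:a.shape[1]]=a; o[:bb.shape[0],a.shape[1]:]=bb; cv2.imwrite('pics/m1.png',o)
E
```

```text
t 2.975 p [0.5286 0.0834 0.0767] psi 1.982 down [-0.003 -0.    -1.   ] F [ 0.1 -0.6  0.1] q [ 0.16  0.33 -0.45  0.79  0.   -0.25] w 0.0002
```

View pics/m1.png

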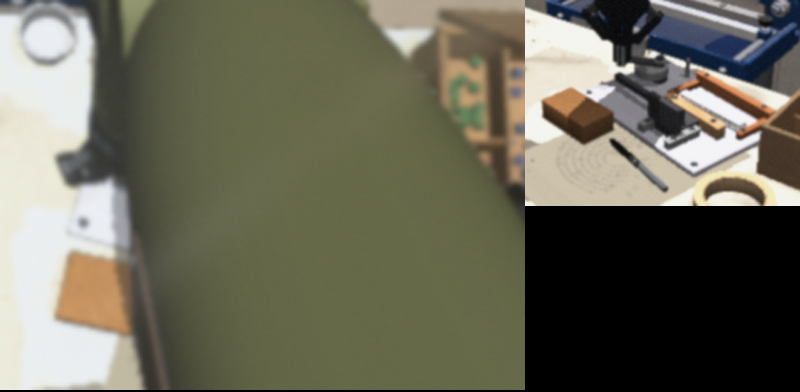

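```bash
cat >> h.py <<'E'
def arc(f1,n=8,rho=.065,z=.077,piv=(.5847,.0505)):
    s,R=st(); p=s['eef_pos']; f0=np.arctan2(p[1]-piv[1],p[0]-piv[0]); print('phi',f0, 'r',np.hypot(*(p[:2]-piv)))
    L=[];Q=[]
    for k in range(1,n+1):
        f=f0+(f1-f0)*k/n; psi=f-.297; P=np.array([piv[0]+rho*np.cos(f),piv[1]+rho*np.sin(f),z])
        Rt=np.array([[0,np.cos(psi),np.sin(psi)],[0,np.sin(psi),-np.cos(psi)],[-1,0,0]])
        L.append((R.T@(P-p)/.025).round(1).tolist()); Q.append((np.degrees(Ro.from_matrix(R.T@Rt).as_rotvec())/6).round(1).tolist())
    print(L);print(Q)
E
python3 -c "
from h import *
arc(1.7)"
```

```text
t 3.075 p [0.5286 0.0834 0.077 ] psi 1.982 down [-0.003 -0.    -1.   ] F [-0.2 -0.1 -0.4] q [ 0.16  0.33 -0.45  0.79  0.   -0.25] w 0.0001
phi 2.6112867903034274 r 0.06507018295744658
[[-0.0, 0.2, 0.3], [-0.0, 0.3, 0.5], [-0.0, 0.4, 0.8], [-0.0, 0.5, 1.1], [-0.0, 0.5, 1.4], [-0.0, 0.5, 1.7], [-0.0, 0.5, 2.0], [-0.0, 0.4, 2.3]]
[[-2.1, -0.0, -0.0], [-1.0, -0.0, -0.0], [0.1, -0.0, -0.0], [1.2, -0.0, -0.0], [2.3, -0.0, -0.0], [3.4, -0.0, -0.0], [4.4, -0.0, -0.0], [5.5, -0.0, 0.0]]
```

Call:
play_rows(grip=[0,0,0,0,0,0,0,0], linear=[[0,0.2,0.3],[0,0.3,0.5],[0,0.4,0.8],[0,0.5,1.1],[0,0.5,1.4],[0,0.5,1.7],[0,0.5,2.0],[0,0.4,2.3]], rot=[[0,0,0],[0,0,0],[0.1,0,0],[1.2,0,0],[2.3,0,0],[3.4,0,0],[4.4,0,0],[5.5,0,0]])

```text
clock: 4.08
eef_pos: [0.5759, 0.116, 0.0779]
tool_rot: [0.703, 0.059, 0.706, -0.06]
ft_force: [-8.3, -0.5, 5.4]
grip_width: -0.0
```

```bash
python3 -c "
from h import *
arc(.9)"
```

```text
t 4.075 p [0.5759 0.116  0.0779] psi 1.402 down [-0.005 -0.    -1.   ] F [-8.3 -0.5  5.4] q [ 0.2   0.42 -0.32  0.84  0.    0.37] w -0.0
phi 1.7043268664001994 r 0.06606385434646539
[[0.0, 0.0, 0.3], [0.0, 0.1, 0.5], [0.0, 0.1, 0.8], [0.0, 0.1, 1.0], [0.0, 0.0, 1.3], [0.0, -0.0, 1.6], [0.0, -0.1, 1.8], [0.0, -0.2, 2.0]]
[[0.9, -0.1, 0.0], [1.9, -0.0, 0.0], [2.8, -0.0, 0.0], [3.8, -0.0, 0.0], [4.8, -0.0, 0.0], [5.7, -0.0, 0.0], [6.7, -0.0, 0.0], [7.6, -0.0, 0.0]]
```

Force −8 N opposes the tangential push, so the post is being pushed as expected. Continuing.

Call:
play_rows(grip=[0,0,0,0,0,0,0,0], linear=[[0,0,0.3],[0,0.1,0.5],[0,0.1,0.8],[0,0.1,1.0],[0,0,1.3],[0,0,1.6],[0,-0.1,1.8],[0,-0.2,2.0]], rot=[[0.9,0,0],[1.9,0,0],[2.8,0,0],[3.8,0,0],[4.8,0,0],[5.7,0,0],[6.7,0,0],[7.6,0,0]])

```text
clock: 5.08
eef_pos: [0.6251, 0.1047, 0.0778]
tool_rot: [0.625, 0.328, 0.629, -0.327]
ft_force: [-5.3, 6.1, 0.7]
grip_width: -0.0002
```

```bash
python3 -c "
from h import *
arc(.05)"
```

```text
t 5.075 p [0.6251 0.1047 0.0778] psi 0.608 down [-0.004  0.004 -1.   ] F [-5.3  6.1  0.7] q [ 0.16  0.49 -0.2   0.88  0.    1.13] w -0.0002
phi 0.9307865367494687 r 0.0676277121646608
[[0.0, -0.0, 0.3], [0.0, 0.0, 0.6], [0.0, 0.0, 0.9], [0.0, 0.0, 1.2], [0.0, -0.0, 1.4], [0.0, -0.1, 1.7], [0.0, -0.2, 2.0], [0.0, -0.4, 2.2]]
[[0.8, -0.1, 0.0], [1.9, -0.1, 0.0], [2.9, -0.1, 0.0], [4.0, -0.1, 0.0], [5.0, -0.0, 0.0], [6.1, -0.0, 0.0], [7.1, -0.0, 0.0], [8.2, -0.0, 0.0]]
```

Call:
play_rows(grip=[0,0,0,0,0,0,0,0], linear=[[0,-0.1,0.3],[0,-0.1,0.6],[0,-0.1,0.9],[0,-0.1,1.2],[0,-0.1,1.4],[0,-0.2,1.7],[0,-0.3,2.0],[0,-0.4,2.2]], rot=[[0.8,0,0],[1.9,0,0],[2.9,0,0],[4.0,0,0],[5.0,0,0],[6.1,0,0],[7.1,0,0],[8.2,0,0]])

```text
clock: 6.08
eef_pos: [0.6505, 0.0548, 0.0784]
tool_rot: [0.432, 0.56, 0.435, -0.558]
ft_force: [-1.1, 8.8, -0.1]
grip_width: 0.0001
```

```bash
python3 -c "
from h import *
arc(.05,2)"
```

```text
t 6.075 p [0.6505 0.0548 0.0784] psi -0.251 down [-0.     0.006 -1.   ] F [-1.1  8.8 -0.1] q [ 0.08  0.52 -0.15  0.9   0.01  1.9 ] w 0.0001
phi 0.06471472080133917 r 0.06590726067965087
[[0.1, -0.0, 0.0], [0.1, -0.0, 0.0]]
[[-0.1, -0.1, 0.0], [-0.0, -0.1, 0.0]]
```

Call:
play_rows(grip=[0,0,0,0,0,0], linear=[[0,0,-0.5],[0,0,-1],[-1,0,-1],[-2,0,-1],[-3.5,0,-1],[-5,0,-1]], rot=[[0,0,0],[0,0,0],[0,0,0],[0,0,0],[0,0,0],[0,0,0]])

```text
clock: 6.82
eef_pos: [0.6566, 0.0769, 0.2045]
tool_rot: [-0.435, -0.558, -0.434, 0.558]
ft_force: [0.5, -0.8, 0.0]
grip_width: -0.0002
```

```bash
python3 - <<'E'
from h import *
b,_=grab('scene','scene2')
cv2.imwrite('pics/sc2.png',cv2.resize(b[150:300,270:470],None,fx=4,fy=4,interpolation=2))
p=np.load('jig.npy'); c,s=np.cos(p[2]),np.sin(p[2]); x,y=-.112,0.002
to([p[0]+c*x-s*y,p[1]+s*x+c*y,.202],-.251)
E
```

```text
t 6.875 p [0.6591 0.0772 0.2105] psi -0.247 down [ 0.008  0.001 -1.   ] F [ 1.1 -0.   4.4] q [ 0.12  0.45  0.05  1.16 -0.    1.93] w 0.0
lin [ 0.26 -8.15  6.66] rot [ 0.04 -0.02 -0.07]
```

View pics/sc2.png

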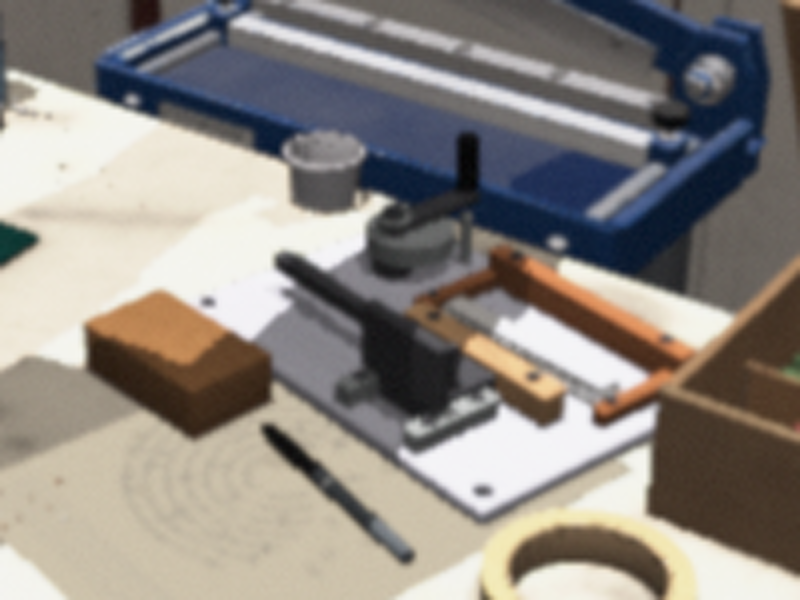

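The lever has swung forward: the post top is at crop pixel (467,137) and the pivot at (395,213). The slide is still back, and the tub, sander and pen haven't moved.

Call:
play_rows(grip=[0,0,0,0,0,0,0,0], linear=[[0,-1,0.8],[0,-2.2,1.8],[0,-3.4,2.8],[0,-4.6,3.7],[0,-5.8,4.7],[0,-7,5.7],[0,-8.1,6.7],[0,-8.1,6.7]], rot=[[0,0,0],[0,0,0],[0,0,0],[0,0,0],[0,0,0],[0,0,0],[0,0,0],[0,0,0]])

```text
clock: 7.88
eef_pos: [0.4174, -0.0367, 0.2036]
tool_rot: [-0.434, -0.558, -0.434, 0.558]
ft_force: [1.3, -0.0, -0.0]
grip_width: -0.0002
```

```bash
python3 - <<'E'
from h import *
p=np.load('jig.npy'); c,s=np.cos(p[2]),np.sin(p[2]); x,y=-.112,0.002
w=onplane('scene',270+467/4,150+137/4,.085)-[.5847,.0505,0]; print('cam',np.arctan2(w[1],w[0])-p[2],np.hypot(w[0],w[1]))
to([p[0]+c*x-s*y,p[1]+s*x+c*y,.063],-.251)
E
```

```text
cam -0.06328466927555731 0.05936210732880682
t 7.875 p [ 0.4174 -0.0367  0.2036] psi -0.249 down [-0. -0. -1.] F [ 1.3 -0.  -0. ] q [-0.09  0.   -0.53  1.04 -0.    1.73] w -0.0002
lin [ 5.62  0.11 -0.12] rot [ 0.02  0.   -0.  ]
```

Call:
play_rows(grip=[0,0,0,0,0,0,0], linear=[[1,0,-0.1],[2,0,-0.1],[3,0,-0.1],[4,0,-0.1],[5,0,-0.1],[5.6,0,-0.1],[5.6,0,-0.1]], rot=[[0,0,0],[0,0,0],[0,0,0],[0,0,0],[0,0,0],[0,0,0],[0,0,0]])

```text
clock: 8.75
eef_pos: [0.4198, -0.0334, 0.0625]
tool_rot: [-0.434, -0.558, -0.435, 0.558]
ft_force: [-0.2, -0.0, 0.1]
grip_width: -0.0001
```

Call:
play_rows(grip=[0,0,0,0,0,0,0,0], linear=[[0,0.3,0],[0,0.6,0],[0,0.9,0],[0,1.2,0],[0,1.4,0],[0,1.6,0],[0,1.8,0],[0,2.0,0]], rot=[[0,0,0],[0,0,0],[0,0,0],[0,0,0],[0,0,0],[0,0,0],[0,0,0],[0,0,0]])

```text
clock: 9.75
eef_pos: [0.4681, -0.0465, 0.0632]
tool_rot: [-0.434, -0.558, -0.434, 0.558]
ft_force: [-3.4, 0.7, 2.5]
grip_width: -0.0001
```

```bash
cat >> h.py <<'E'
def jx():
    s,R=st(); p=np.load('jig.npy'); c,t=np.cos(p[2]),np.sin(p[2]); d=s['eef_pos'][:2]-p[:2]; print('jig tcp',c*d[0]+t*d[1],-t*d[0]+c*d[1])
E
python3 -c "
from h import *
jx()"
```

```text
t 9.75 p [ 0.4681 -0.0465  0.0632] psi -0.249 down [-0. -0. -1.] F [-3.4  0.7  2.5] q [-0.1   0.24 -0.62  0.71 -0.    1.72] w -0.0001
jig tcp -0.06327427190867105 0.0021244604885135854
```

Call:
play_rows(grip=[0,0,0,0,0,0], linear=[[0,0.2,0],[0,0.3,0],[0,0.4,0],[0,0.5,0],[0,0.6,0],[0,0.7,0]], rot=[[0,0,0],[0,0,0],[0,0,0],[0,0,0],[0,0,0],[0,0,0]])

```text
clock: 10.5
eef_pos: [0.4842, -0.0507, 0.0631]
tool_rot: [-0.434, -0.558, -0.434, 0.559]
ft_force: [-9.6, 0.4, 7.5]
grip_width: -0.0001
```

Call:
play_rows(grip=[0,0], linear=[[0,0.1,0],[0,0.1,0]], rot=[[0,0,0],[0,0,0]])

```text
clock: 10.75
eef_pos: [0.4842, -0.0506, 0.0627]
tool_rot: [-0.432, -0.557, -0.436, 0.559]
ft_force: [-12.8, 1.1, 9.8]
grip_width: -0.0001
```

Call:
play_rows(grip=[0,0], linear=[[0,0.1,0],[0,0.1,0]], rot=[[0,0,0],[0,0,0]])

```text
clock: 11.0
eef_pos: [0.4843, -0.0506, 0.0624]
tool_rot: [-0.431, -0.556, -0.437, 0.56]
ft_force: [-18.5, 2.9, 15.2]
grip_width: -0.0002
```

The slide has stopped dead, with force rising and no movement. I'll back off, lift clear and check.

Call:
play_rows(grip=[0,0,0,0,0,0,0,0], linear=[[0,-0.5,0],[0,-1.2,0],[-0.5,-1.5,0],[-1.5,-1.5,0],[-3,-1.5,0],[-4.5,-1.5,1.5],[-6,-1.5,3.5],[-6.5,-1.5,5.5]], rot=[[0,0,0],[0,0,0],[0,0,0],[0,0,0],[0,0,0],[0,0,0],[0,0,0],[0,0,0]])

```text
clock: 12.0
eef_pos: [0.4218, -0.178, 0.2299]
tool_rot: [0.437, 0.559, 0.432, -0.557]
ft_force: [0.4, 0.2, -0.3]
grip_width: -0.0004
```

Call:
play_rows(grip=[0,0,0,0,0,0,0], linear=[[0,0,2],[0,0,4],[0,0,6],[0,0,8],[0,0,10],[0,0,11],[0,0,11]], rot=[[0,0,0],[0,0,0],[0,0,0],[0,0,0],[0,0,0],[0,0,0],[0,0,0]])

```text
clock: 12.88
eef_pos: [0.3519, -0.4439, 0.2263]
tool_rot: [0.434, 0.559, 0.433, -0.558]
ft_force: [-0.2, 1.3, 0.1]
grip_width: 0.0
```

```bash
python3 - <<'E'
from h import *
jx()
b,_=grab('top','top3')
cv2.imwrite('pics/t3.png',cv2.resize(b[135:265,295:470],None,fx=4.5,fy=4.5,interpolation=2))
E
```

```text
t 12.875 p [ 0.3519 -0.4439  0.2263] psi -0.251 down [ 0.001 -0.001 -1.   ] F [-0.2  1.3  0.1] q [-0.9   0.26 -0.18  1.13  0.    0.92] w 0.0
jig tcp -0.07709188414414118 -0.411600197780392
```

View pics/t3.png

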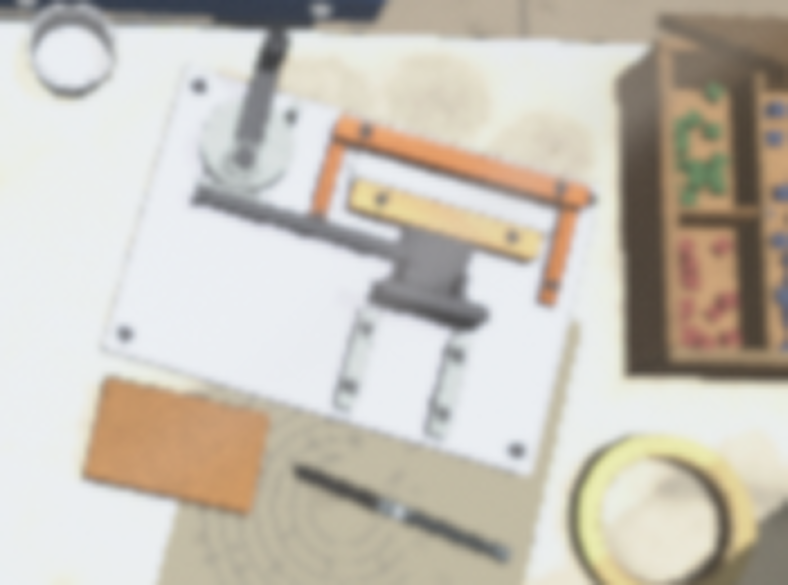

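```bash
python3 - <<'E'
from h import *
p=np.load('jig.npy'); c,s=np.cos(p[2]),np.sin(p[2])
T=lambda u,v:(295+(u+.5)/4.5-.5,135+(v+.5)/4.5-.5)
def J(u,v,z): d=(onplane('top',*T(u,v),z)-[*p[:2],0])[:2]; return np.array([c*d[0]+s*d[1],-s*d[0]+c*d[1]])
for a,b,z in[((362,273),(381,199),.03),((493,312),(512,238),.03),((355,362),(374,286),.072),((176,262),(195,188),.04)]: print(J(*b,z)-J(*a,z),J(*b,z))
w=J(276,37,.085)-[.0255,.125];print('cam',np.arctan2(w[1],w[0]))
# refined shift: phase correlation on plate area
a=cv2.imread('pics/top0.png',0);b=cv2.imread('pics/top3.png',0)
t=a[190:212,366:412]; r=cv2.matchTemplate(b[165:215,355:425],t,cv2.TM_CCOEFF_NORMED); print(cv2.minMaxLoc(r))
# strip height profile in jig frame from depth
d=np.load('pics/top3.npy')
for y in(-.045,0,.045):
    o=[]
    for x in np.arange(.0,.075,.005):
        u,v=w2pix('top',[p[0]+c*x-s*y,p[1]+s*x+c*y,.025]).round().astype(int); o.append((round(x,3),round(float(pix2w('top',u,v,d[v,u])[2])*1000)))
    print(y,o)
b=cv2.imread('pics/top3.png')[150:210,350:435]; cv2.imwrite('pics/t4.png',cv2.resize(b,None,fx=9,fy=9,interpolation=2))
E
```

```text
[0.04679456 0.00032594] [0.03043006 0.03953853]
[ 0.04663922 -0.00039562] [ 0.02943878 -0.04125423]
[0.04491642 0.00049508] [-0.03195624  0.0358941 ]
[0.04602173 0.00127522] [0.00276509 0.14787916]
cam 0.039481449846785546
(-0.3487005829811096, 0.7884470224380493, (0, 28), (15, 8))
-0.045 [(np.float64(0.0), 12), (np.float64(0.005), 10), (np.float64(0.01), 12), (np.float64(0.015), 14), (np.float64(0.02), 22), (np.float64(0.025), 33), (np.float64(0.03), 38), (np.float64(0.035), 34), (np.float64(0.04), 37), (np.float64(0.045), 27), (np.float64(0.05), 25), (np.float64(0.055), 14), (np.float64(0.06), 27), (np.float64(0.065), 38), (np.float64(0.07), 35)]
0 [(np.float64(0.0), 33), (np.float64(0.005), 32), (np.float64(0.01), 27), (np.float64(0.015), 30), (np.float64(0.02), 28), (np.float64(0.025), 33), (np.float64(0.03), 38), (np.float64(0.035), 36), (np.float64(0.04), 33), (np.float64(0.045), 23), (np.float64(0.05), 24), (np.float64(0.055), 28), (np.float64(0.06), 29), (np.float64(0.065), 35), (np.float64(0.07), 37)]
0.045 [(np.float64(0.0), 38), (np.float64(0.005), 38), (np.float64(0.01), 41), (np.float64(0.015), 15), (np.float64(0.02), 28), (np.float64(0.025), 37), (np.float64(0.03), 38), (np.float64(0.035), 35), (np.float64(0.04), 25), (np.float64(0.045), 24), (np.float64(0.05), 26), (np.float64(0.055), 28), (np.float64(0.06), 25), (np.float64(0.065), 36), (np.float64(0.07), 37)]
```

View pics/t4.png

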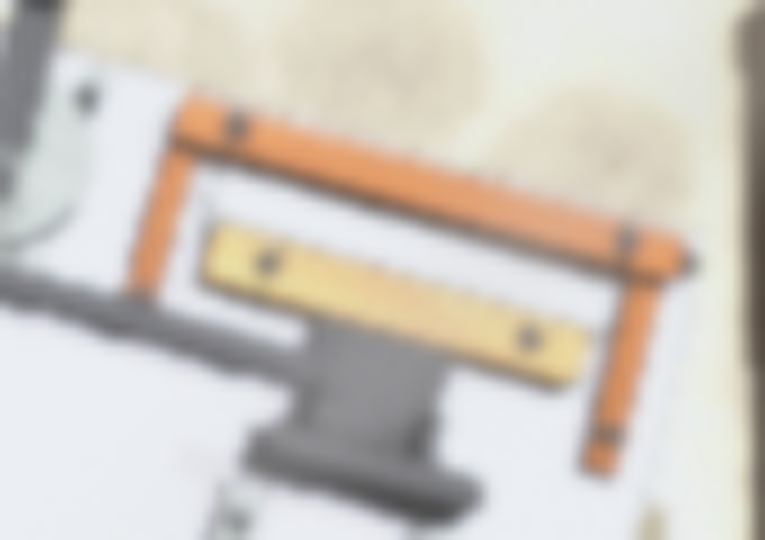

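The gap from bar to fence is about 20.5 mm (22 mm expected at the stop), the cam reads 0.04 rad, and strips 25 mm high show in the gap. But the bar's displacement came out at only about 46 mm, so I'll push again, a little harder, to be sure.

Call:
play_rows(grip=[0,0,0,0,0,0,0,0], linear=[[0,0,-2],[0,0,-4.2],[0,0,-6.4],[0,0,-8.6],[0,0,-10.8],[0,0,-13],[0,0,-15],[0,0,-16.5]], rot=[[0,0,0],[0,0,0],[0,0,0],[0,0,0],[0,0,0],[0,0,0],[0,0,0],[0,0,0]])

```text
clock: 13.92
eef_pos: [0.453, -0.0391, 0.2263]
tool_rot: [0.435, 0.558, 0.435, -0.557]
ft_force: [-0.3, -0.3, -0.6]
grip_width: 0.0002
```

```bash
python3 - <<'E'
from h import *
jx()
p=np.load('jig.npy'); c,s=np.cos(p[2]),np.sin(p[2]); x,y=-.072,0.002
to([p[0]+c*x-s*y,p[1]+s*x+c*y,.070],-.251)
E
```

```text
t 13.925 p [ 0.453  -0.0391  0.2263] psi -0.245 down [ 0.001  0.001 -1.   ] F [-0.3 -0.3 -0.6] q [-0.09  0.05 -0.43  1.09  0.    1.73] w 0.0002
jig tcp -0.07973449662530195 0.005570938306465642
t 13.925 p [ 0.453  -0.0391  0.2263] psi -0.245 down [ 0.001  0.001 -1.   ] F [-0.3 -0.3 -0.6] q [-0.09  0.05 -0.43  1.09  0.    1.73] w 0.0002
lin [6.25 0.31 0.15] rot [ 0.06 -0.01 -0.  ]
```

Call:
play_rows(grip=[0,0,0,0,0,0,0], linear=[[1,0,0.1],[2,0,0.2],[3,0,0.2],[4,0,0.2],[5,0,0.2],[6.2,0,0.2],[6.2,0,0.2]], rot=[[0,0,0],[0,0,0],[0,0,0],[0,0,0],[0,0,0],[0,0,0],[0,0,0]])

```text
clock: 14.8
eef_pos: [0.4498, -0.046, 0.0695]
tool_rot: [-0.433, -0.557, -0.436, 0.559]
ft_force: [0.3, 0.4, -0.6]
grip_width: 0.0004
```

Call:
play_rows(grip=[0,0,0,0,0,0], linear=[[0,0.3,0],[0,0.6,0],[0,0.9,0],[0,1.1,0],[0,1.3,0],[0,1.3,0]], rot=[[0,0,0],[0,0,0],[0,0,0],[0,0,0],[0,0,0],[0,0,0]])

```text
clock: 15.55
eef_pos: [0.4829, -0.0554, 0.0705]
tool_rot: [-0.433, -0.558, -0.435, 0.559]
ft_force: [-2.5, 0.7, 2.1]
grip_width: 0.0002
```

```bash
python3 -c "
from h import *
jx()"
```

```text
t 15.55 p [ 0.4829 -0.0554  0.0705] psi -0.249 down [-0.002  0.001 -1.   ] F [-2.5  0.7  2.1] q [-0.11  0.26 -0.57  0.74  0.    1.71] w 0.0002
jig tcp -0.04668737981464647 -0.0027998447524898527
```

Contact is at the same spot as before. I'll press in small steps.

Call:
play_rows(grip=[0,0], linear=[[0,0.1,0],[0,0.2,0]], rot=[[0,0,0],[0,0,0]])

```text
clock: 15.8
eef_pos: [0.4833, -0.0555, 0.0698]
tool_rot: [-0.431, -0.556, -0.437, 0.56]
ft_force: [-19.0, 5.1, 16.2]
grip_width: -0.0006
```

Call:
play_rows(grip=[0,0], linear=[[0,0.1,0],[0,0.1,0]], rot=[[0,0,0],[0,0,0]])

```text
clock: 16.05
eef_pos: [0.4833, -0.0556, 0.0694]
tool_rot: [-0.43, -0.555, -0.438, 0.561]
ft_force: [-21.3, 6.9, 16.5]
grip_width: 0.0003
```

```bash
python3 -c "
from h import *
jx()"
```

```text
t 16.05 p [ 0.4833 -0.0556  0.0694] psi -0.248 down [-0.014  0.004 -1.   ] F [-21.3   6.9  16.5] q [-0.12  0.27 -0.56  0.75  0.    1.7 ] w 0.0003
jig tcp -0.04630071416250638 -0.0028512119035544892
```

The stop is solid: 22 N, seven times the slide friction, moved it less than 0.5 mm. I'll retreat well clear.

Call:
play_rows(grip=[0,0,0,0,0,0,0,0], linear=[[0,-0.5,0],[0,-1.2,0],[-0.5,-1.5,0],[-1.5,-1.5,0],[-3,-1.5,0],[-4.5,-1.5,1.5],[-6,-1.5,3.5],[-6.5,-1.5,5.5]], rot=[[0,0,0],[0,0,0],[0,0,0],[0,0,0],[0,0,0],[0,0,0],[0,0,0],[0,0,0]])

```text
clock: 17.05
eef_pos: [0.4224, -0.1835, 0.2372]
tool_rot: [0.436, 0.559, 0.432, -0.557]
ft_force: [0.6, -0.1, -0.7]
grip_width: 0.0
```

Call:
play_rows(grip=[0,0,0,0,0,0,0,0], linear=[[0,0,2],[0,0,4],[0,0,6],[0,0,8],[0,0,10],[0,0,11],[0,0,11],[0,0,11]], rot=[[0,0,0],[0,0,0],[0,0,0],[0,0,0],[0,0,0],[0,0,0],[0,0,0],[0,0,0]])

```text
clock: 18.05
eef_pos: [0.3534, -0.4469, 0.2335]
tool_rot: [0.434, 0.558, 0.434, -0.558]
ft_force: [0.1, 0.4, 0.5]
grip_width: -0.0001
```

```bash
python3 - <<'E'
from h import *
a,_=grab('top','top5'); s,_=grab('scene','sc5')
a=cv2.resize(a[135:265,295:470],(400,297),interpolation=2); s=cv2.resize(s[150:300,270:470],(400,300),interpolation=2)[:297]
cv2.imwrite('pics/m5.png',np.hstack([a,s]))
E
```

```text
(no output)
```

View pics/m5.png

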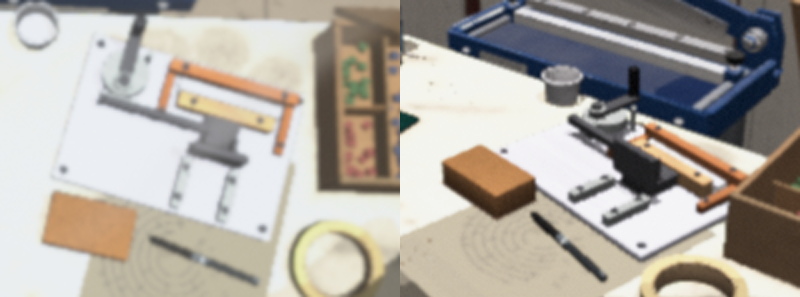

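The lever points forward (post at (138,22), left half), the bar is against the strips at the fence, and the bystanders haven't moved. Handing in.

```bash
python3 -c "
from station import ctrl
print(ctrl.finish_job())"
```

```text
the job is handed in; nothing more can be done
None
```

I turned the cam lever clockwise from about 2.24 rad to straight forward with the shut fingertips. Then I pushed the slide to its stop, pushed once more to confirm, backed the arm well clear and handed the job in. `finish_job` reports no verdict. The robot's clock was about 18 s of the 51 s allowed.

**Last checks:**
- **Cam:** it reads about 0.04 rad from the top view and −0.06 rad from the scene view. The limit is 0.4 rad.
- **Slide:** it stopped at the same place both times and held against about 22 N on the second push.
- **Strips:** they show as 25 mm high between the pressing bar and the fence. The bar-to-fence gap measured about 20.5 mm against the 22 mm expected at the stop. I did not measure the strips' own angle or sideways position.
- **Bystanders:** the tub, sander, pen and tape look unmoved in the last pictures. The glue bottle was outside the last crops, but the arm never came near it.

**One disagreement:** the displacement of the slide picked from the images was 45–47 mm, not 50. That may be pixel error or the slide starting slightly forward. The hard stop and the gap both point to fully forward.

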